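# Fold down the sprung bottle step and stand the dropper bottle on it

### The job

Fold the little bench step down: push its upright white plate over, away from you, past the middle of its swing until the spring snaps it down onto the rubber buffer; then press the free end of the plate down with your fingers until the buffer is fully home, and prove it solid by holding a firm push of about 15 to 18 N there for half a second, never pushing on the plate with more than 25 N. Only then stand the amber dropper bottle upright on the middle of the plate, let go, and leave the vial and the glass beaker where they are.

Things in the scene. Friction and masses are not known exactly. Their poses are not given: they have to be found in the camera images.
- hinge (a point): Middle of the step's hinge line, 60 mm above the worktop. The fixed bracket: foot plate 180 x 104 mm, 10 mm high; two grey cheeks beside the hinge, up to z = 77 mm, 98 mm over their outsides; a sprung cam between them. Axes: z up, y along the hinge line, x level, the way the plate folds down: away from the robot, turned up to 0.35 rad.
- step (a joint): Swing of the plate, rad. 0: parked upright, leaning 10 degrees back to -x of the hinge frame; grows towards +x; 1.745 is level. Over-centre at 0.87: below it the spring pushes back, above it onward, 0.4 to 0.5 Nm at either end of the swing; damping 0.07 Nms/rad. After the snap it rests on the raised buffer, about 1.59 to 1.75; once home it lies within 0.06 of level (post height varies).
- step_mid (a point): Centre of the plate's working face (faces the robot when parked, up when down), 63 mm from the hinge line. White plate with dark mat, 8 thick, 80 wide, 14 to 112 mm from the hinge line, face 4 mm in front of that line. Orange lips 4.5 mm high along both sides (76 mm apart) and the end (from 110 mm). Axes: z from hinge to free end, y along the hinge line, -x out of the face.
- step_end (a point): Place to push and press: on the centre line of the working face, 88 mm from the hinge line, near the free end. Pushing the plate over takes about 5 to 7 N here at first, falling to nothing at the over-centre point. Same axes as step_mid.
- dropper_mid (a point): Amber dropper bottle with a black rubber bulb: glass body 32 mm across and 54 mm high, collar and bulb above it to 94 mm, 42 g. This point is on its axis 28 mm above its underside, about half-way up the glass body, the place to grasp. z is up along the bottle. It stands on the worktop.
- vial_mid (a point): Bystander: small screw vial with blue cap, 23 mm across, 48 mm high, standing on the worktop; point at its centre, 24 mm up.
- beaker_mid (a point): Bystander: small clear glass beaker, 51 mm across, 68 mm high, standing on the worktop; point at its centre, 34 mm up.
- buffer_foot (a point): Centre of the underside of the black rubber buffer (24 mm wide, 17 mm high), which stands under the folded plate, 80 mm from the hinge line. It slides straight down, stiffly (15 N), and stays where put; the plate's spring alone cannot move it, a further 7 to 10 N at step_end does. Home: this underside rests on the collar; there the steady push force rises sharply.
- collar (a point): Centre of the top of the steel collar on the post under the buffer, the solid stop: at first 4 to 8 mm below the buffer's underside. The post is set up to 4 mm higher or lower each time (collar 35 to 43 mm above the worktop); the plate is level with it at 39 mm. Feel for home rather than trust a height.

How it is judged (in metres and radians):
On the way, in this order (a step that is already met when the one before it is completed fails the run):
1. the plate is past its over-centre point on the way down, with the bottle not yet moved (value of joint step above 1.3 rad and distance of dropper_mid from where it was at the start of the episode below 0.02 m), for 0.02 s.
2. the buffer is home under the plate and the fingers hold a firm push on the plate, with the bottle not yet moved (z of buffer_foot in the frame of collar below 0.0015 m and value of joint step above 1.6 rad and distance of dropper_mid from where it was at the start of the episode below 0.02 m and contact force between the fingers and step above 14 N), for 0.4 s.
At the end, for the whole second after the job is handed in: The plate is folded down (step over 1.6 rad) with the buffer home (its underside within 1.5 mm of the collar); the dropper bottle stands upright (within 0.15 rad) on the plate, its axis within 20 mm of the plate's middle, released; the vial and the beaker are within 20 mm of where they stood (value of joint step above 1.6 rad and z of buffer_foot in the frame of collar below 0.0015 m and horizontal distance between dropper_mid and step_mid below 0.02 m and x of dropper_mid in the frame of step_mid between -0.034 and -0.022 m and angle between dropper_mid's own z axis and vertical below 0.15 rad and distance of each of vial_mid, beaker_mid from where it was at the start of the episode below 0.02 m); the robot touches nothing.
It fails at once if the robot pushes on the plate with more than 25 N (contact force between any of the fingers, the arm and step above 25 N).
It fails at once if the vial or the beaker is knocked over or shifted by more than 20 mm (distance of any of vial_mid, beaker_mid from where it was at the start of the episode above 0.02 m).
It fails at once if the dropper bottle is tipped over (angle between dropper_mid's own z axis and vertical above 0.7 rad).
It also fails if it takes over 64 s, if anything falls off the work surface, if the arm or the gripper's body presses on something with over 40 N, if the wrist force passes 120 N, or if a joint passes its speed limit or range.

### The arm

A 6-joint arm with a two-finger parallel gripper is mounted at the origin on a cart in front of the work surface, level with it; the furniture and walls round the work are solid. World frame = base frame: x ahead of the robot, y to its left, z up, the work surface at z = 0. Lengths are in m, angles in degrees, forces in N, time in s.
With the tool pointing down it reaches from about 0.375 to 0.9 m from the base axis. Payload 3.1 kg.
Tool frame: the origin (TCP) lies at the very end of the fingers, on their centre line; the grasp point (between the pads) lies 19 mm behind it (grip_point_offset is the distance from the TCP to the grasp point, in m); y points along the fingers, x is the direction in which the jaws open and shut, and the axes are right-handed (so a half turn about y gives the same grasp; the last joint's range is limited). The gripper opens to 87 mm and grips with 3 to 60 N. Pads are 19 mm wide; open, the fingers measure 117 mm over their backs; the gripper's body (75 mm by 190 mm) begins 51 mm behind the grasp point.
Start: joints at [-73.997, 30.224, 82.088, -0, 67.689, -10.227], TCP at [0.276, -0.561, 0.195] pointing down, gripper open.
Joint ranges: [-176.69, 176.69], [-43.24, 126.21], [12.49, 139.97], [-82, 262], [0, 151.66], [-163.58, 163.58]. Speed limits (degrees/s): [159.86, 159.86, 180, 180, 180, 180].

### API

Orientations are given as a 3x3 rotation matrix whose columns are the frame's x, y, z axes.
In Python, from rig import * gives the robot as it stands.
- The arm moves only by the tool send_rows, never from a script. Its argument "moves" is text: rows parted by semicolons, each of 5 numbers parted by spaces: the finger opening in mm, from 0 to 87, then the shift along the tool's x, y, z in mm, then the turn about the tool's y in degrees. In form: fingers dx dy dz yaw; .... A call has 1 to 20 rows; each row shifts and turns the commanded pose from where the row before left it, along the tool's axes as they then stand; what a row does not reach is not made up. A row lasts 1/12 s, in which the tool goes at most 41.7 mm and 7.16 degrees, less where a joint would pass 70% of its speed; a pose out of reach is approached as far as the arm can. A call is refused whole if a number of a shift passes 41.7 or a number of a turn 7.16, either way. A call with a gripper value outside its range is refused whole. The fingers move at their own pace and stop on an object; the grip force is fixed at half the most. Time passes only in rows, so rows that do not move let the fingers close. It gives the time, the measured TCP pose, the force and the opening at its end, in the units of the state.
- read_state(): the state, without advancing time (a new reading comes with each control period).
- capture(name): name is "side" or "top" or "wrist"; returns a dict with "image" (384x512x3 uint8, blue, green, red), "z_map" (384x512 float32, m along the optical axis (not along the pixel's ray), 0 where there is no reading), "mtx" (3x3 intrinsics, pixels), "origin" and "rotation" of the camera in the world; the wrist camera has in their place "tool_from_camera" (4x4, takes a point from camera to tool coordinates, whose origin is the TCP and whose axes are the tool frame's). Camera axes: x right, y up, looking along -z (the intrinsics and any distortion apply to the point x, -y, -z); pixel columns grow to the right and rows downward; lengths in m; the calibration is good to about 2 mm. A picture is of the moment at which its call begins: read the wrist's pose just before it.
- hand_in(): hands the job in, once; it reports no verdict.
Trained networks look in a picture, given as the dict that the camera call returned (one of the last four; its "shot" number tells which), for a name from the list of things; names that differ only in an ending like _2 or _b are one class to them, and where a whole thing is asked for, a point or a joint stands for the part that bears it (a point fixed in the world has none). Each returns a list of dicts, best first, with "p" (0 to 1); they miss things now and then, are a little off and sometimes report something else, mostly with a low value. They report only what shows in the picture. A call takes as long as a camera call.
- search_frame(picture, name): "bbox" ([left, top, right, bottom] in pixels, round what is visible of it).
- masks_of(picture, name): "region" (384x512 bool, what is visible of it) and "bbox" ([left, top, right, bottom] in pixels, round what is visible of it).
- mark_of(picture, name): "pixel" ([row, column] in pixels: a listed point, or the origin of a listed thing).
The state is a dict: "time_s": time; "joint_positions": joint angles; "qvel": joint speeds; "tau": joint torques, N m; "position": TCP position; "tcp_rot": TCP orientation; "force": force on the tool from outside, world axes, zero at the start; "moment": the same for the moment, N m; "opening": opening from 0.0 (shut) to 1.0 (fully open).
Only numpy, scipy, OpenCV 4.12 (cv2) and the standard library are available. Lean on these libraries where they do the work, as an engineer would, in place of code of your own. Each camera call takes 0.05 s, during which the arm holds its last target. There are 200 camera calls.

## Working session

There is one attempt and no reset: what is moved stays moved. The work goes in short steps, Python scripts to look and compute and a tool call to move; the robot and the scene stay as the last step left them, time stands still between calls to the robot, and variables do not carry over. Pictures are saved under pics/ and viewed, about 8 in all and at most 12, crops included, and the job is handed in when it is done.

Besides the shell and the picture viewer there is one more tool, called after ">>>" as name(argument=value, ...) on one line, values as JSON. send_rows: Moves the arm, as the interface text tells. Its arguments: {"type":"object","properties":{"moves":{"type":"string"}},"required":["moves"]}

```bash
mkdir -p pics
cat > h.py <<'E'
from rig import *
import numpy as np, cv2
def pose():
    s=read_state(); return np.array(s["position"]),np.array(s["tcp_rot"]).reshape(3,3),s
def cam(c,P=None,R=None):
    if "origin" in c: return np.array(c["origin"]),np.array(c["rotation"]).reshape(3,3)
    T=np.array(c["tool_from_camera"]); return P+R@T[:3,3],R@T[:3,:3]
def ray(c,px,o,r):
    K=np.array(c["mtx"]); v=np.linalg.inv(K)@[px[1],px[0],1]; return r@np.array([v[0],-v[1],-v[2]])
def at_depth(c,px,o,r,d=None):
    z=c["z_map"]; i,j=int(px[0]),int(px[1]); w=z[max(0,i-1):i+2,max(0,j-1):j+2]; d=np.median(w[w>0]) if d is None else d
    return o+ray(c,px,o,r)*d
def at_z(c,px,o,r,z):
    v=ray(c,px,o,r); return o+v*(z-o[2])/v[2]
def cloud(c,m,o,r):
    i,j=np.nonzero(m&(c["z_map"]>0)); K=np.array(c["mtx"]); d=c["z_map"][i,j]
    v=np.linalg.inv(K)@np.stack([j,i,np.ones(len(i))]); return o+(d*v*np.array([[1],[-1],[-1]])).T@r.T
E
cat > a.py <<'E'
from h import *
ims=[]
P,R,s=pose(); print(s)
for n in("top","side"):
    c=capture(n); o,r=cam(c); im=c["image"].copy(); print(n,o.round(3),c["mtx"][0][0],c.keys())
    for t,z in(("hinge",.06),("step_mid",None),("step_end",None),("dropper_mid",.028),("vial_mid",.024),("beaker_mid",.034),("collar",.039),("buffer_foot",None)):
        for q in mark_of(c,t)[:1]:
            p=q["pixel"]; print(t,round(q["p"],2),np.round(p), at_depth(c,p,o,r).round(3), at_z(c,p,o,r,z).round(3) if z else "")
            cv2.circle(im,(int(p[1]),int(p[0])),3,(0,0,255),1); cv2.putText(im,t[:5],(int(p[1])+4,int(p[0])),0,.35,(255,0,255),1)
        if t in("dropper_mid","vial_mid","beaker_mid","step_mid"):
            for q in masks_of(c,t)[:1]:
                X=cloud(c,q["region"],o,r); print("   mask",round(q["p"],2),np.round(q["bbox"]),np.percentile(X,[3,50,97],axis=0).round(3).tolist())
    ims.append(im)
cv2.imwrite("pics/a.png",cv2.resize(np.vstack(ims),(450,600)*1) if 0 else cv2.resize(np.hstack(ims),(800,300)))
cv2.imwrite("pics/top.png",ims[0]);cv2.imwrite("pics/side.png",ims[1])
E
python3 a.py
```

```text
{'time_s': 0.0, 'joint_positions': array([-7.39966029e+01,  3.02784403e+01,  8.21561492e+01,  1.54103804e-04,
        6.76877608e+01, -1.02268078e+01]), 'qvel': array([ 0.02823732, -0.09767311, -0.02956944, -0.00382102,  0.09140998,
        0.02387402]), 'tau': array([-1.44059363e-04, -4.40043354e+01, -1.76594746e+01,  6.33219467e-02,
        5.83412696e-02, -1.84262744e-04]), 'position': array([ 0.2760498 , -0.5598619 ,  0.19367864]), 'tcp_rot': array([[ 4.41977270e-01, -5.86330123e-04,  8.97026058e-01],
       [-8.97023789e-01,  2.05334404e-03,  4.41977494e-01],
       [-2.10104783e-03, -9.99997720e-01,  3.81579322e-04]]), 'force': array([ 0.69256814, -0.24399194,  0.06135676]), 'moment': array([-0.00670243,  0.04076909, -0.00300066]), 'opening': 0.9980361928937194}
top [ 4.460e-01 -1.000e-03  1.058e+00] 361.22807197234334 dict_keys(['image', 'z_map', 'mtx', 'origin', 'rotation', 'shot'])
hinge 0.6 [200. 245.] [0.528 0.05  0.092] [0.531 0.051 0.06 ]
step_mid 0.68 [208. 245.] [0.503 0.047 0.171] 
   mask 0.8 [226. 196. 262. 210.] [[0.503, 0.017, 0.011], [0.524, 0.054, 0.119], [0.55,
[... 924 characters left out ...]
 0.175]]
step_end 0.96 [163. 245.] [0.515 0.025 0.171] 
dropper_mid 0.63 [293. 291.] [ 0.618 -0.268  0.048] [ 0.62  -0.256  0.028]
   mask 0.84 [289. 278. 301. 303.] [[0.612, -0.276, 0.012], [0.623, -0.268, 0.043], [0.637, -0.256, 0.092]]
vial_mid 0.49 [314. 213.] [ 0.449 -0.309  0.033] [ 0.447 -0.304  0.024]
   mask 0.72 [209. 305. 213. 325.] [[0.435, -0.311, 0.005], [0.445, -0.307, 0.035], [0.454, -0.294, 0.05]]
beaker_mid 0.66 [142. 242.] [0.499 0.242 0.065] [0.497 0.281 0.034]
   mask 0.86 [230. 133. 247. 161.] [[0.467, 0.235, 0.006], [0.485, 0.249, 0.05], [0.513, 0.287, 0.07]]
collar 0.74 [164. 244.] [0.513 0.019 0.173] [0.507 0.175 0.039]
buffer_foot 0.5 [187. 281.] [0.609 0.054 0.06 ]
```

```bash
cat > b.py <<'E'
from h import *
c=capture("top"); o,r=cam(c)
m=np.zeros((384,512),bool); m[150:260,190:300]=1
X=cloud(c,m,o,r)
for lo,hi in((.162,.19),(.1,.16),(.07,.082),(.008,.014)):
    Y=X[(X[:,2]>lo)&(X[:,2]<hi)][:,:2].astype(np.float32); print(lo,len(Y),cv2.minAreaRect(Y) if len(Y)>3 else "")
c=capture("side"); o,r=cam(c)
m=np.zeros((384,512),bool); m[100:240,200:330]=1
X=cloud(c,m,o,r)
for lo,hi in((.162,.19),(.1,.16),(.07,.082),(.008,.014)):
    Y=X[(X[:,2]>lo)&(X[:,2]<hi)][:,:2].astype(np.float32); print(lo,len(Y),cv2.minAreaRect(Y) if len(Y)>3 else "")
a=cv2.imread("pics/top.png")[130:270,130:410];b=cv2.imread("pics/side.png")[100:340,170:350]
a=cv2.resize(a,None,fx=2,fy=2,interpolation=2);b=cv2.resize(b,(0,0),fx=1.3,fy=1.3);h=max(a.shape[0],b.shape[0])
f=lambda x:np.vstack([x,np.zeros((h-x.shape[0],x.shape[1],3),np.uint8)])
cv2.imwrite("pics/c.png",np.hstack([f(a),f(b)]))
E
python3 b.py
```

```text
0.162 182 ((0.5094550251960754, 0.053835365921258926), (0.01407490111887455, 0.0839591845870018), 1.9413613080978394)
0.1 71 ((0.5220138430595398, 0.052799105644226074), (0.010273322463035583, 0.08087337017059326), 1.9133515357971191)
0.07 36 ((0.5347483158111572, 0.05586205795407295), (0.09621146321296692, 0.019576571881771088), 89.72848510742188)
0.008 1254 ((0.5212257504463196, 0.0439523309469223), (0.3005998432636261, 0.12827837467193604), 12.455150604248047)
0.162 137 ((0.5099526047706604, 0.05341295152902603), (0.012688374146819115, 0.08566835522651672), 1.1678582429885864)
0.1 160 ((0.5219041705131531, 0.05154462158679962), (0.08549296855926514, 0.02124703675508499), 83.83394622802734)
0.07 61 ((0.5132595896720886, 0.14199167490005493), (0.04436185210943222, 0.2790907025337219), 10.577939987182617)
0.008 1268 ((0.5385617613792419, 0.1778261959552765), (0.4945198595523834, 0.4215434491634369), 85.37035369873047)
```

View pics/c.png

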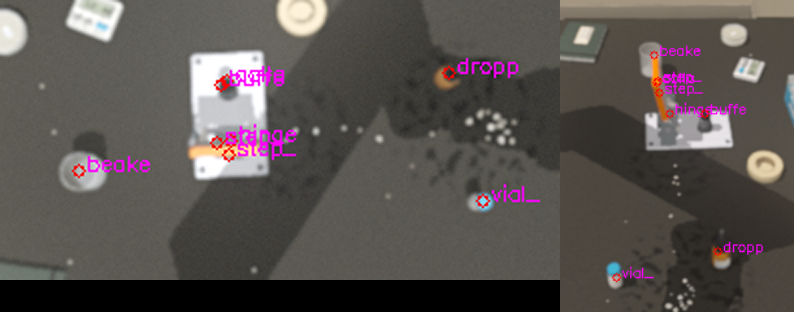

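>>> send_rows(moves="0 0 0 0 6.1; 0 0 0 0 6.1; 0 0 0 0 6.1; 0 0 0 0 6; 0 -37.8 0 12.7 0; 0 -37.8 0 12.7 0; 0 -37.8 0 12.7 0; 0 -37.8 0 12.7 0; 0 -37.8 0 12.7 0; 0 -37.8 0 12.7 0; 0 -37.8 0 12.7 0; 0 -37.8 0 12.7 0; 0 -37.8 0 12.7 0; 0 -37.8 0 12.7 0; 0 -37.8 0 12.7 0; 0 -37.8 0 12.7 0; 0 -37.8 0 12.7 0; 0 -37.8 0 12.7 0; 0 -37.8 0 12.7 0; 0 -37.8 0 12.7 0")

```text
time_s: 3.07
position: [0.4593, 0.0527, 0.195]
tcp_rot: [[0.034, 0.001, 0.999], [-0.999, -0.0, 0.034], [0.0, -1.0, 0.001]]
force: [0.8, -0.0, -0.1]
opening: 0.007
```

>>> send_rows(moves="0 0 24 0 0; 0 0 24 0 0; 0 0 0 10 0; 0 0 0 10 0; 0 0 0 8 0; 0 0 0 4 0; 0 0 0 4 0; 0 0 0 5 0; 0 0 0 5 0; 0 0 0 5 0; 0 0 0 5 0; 0 0 0 5 0")

```text
time_s: 4.07
position: [0.5204, 0.0527, 0.1468]
tcp_rot: [[0.034, 0.0, 0.999], [-0.999, 0.0, 0.034], [-0.0, -1.0, 0.0]]
force: [-0.3, -0.6, -1.2]
opening: 0.006
```

>>> send_rows(moves="0 0 0 5 0; 0 0 0 5 0; 0 0 0 5 0; 0 0 1 5 0; 0 0 1 5 0; 0 0 1 5 0; 0 0 2 5 0; 0 0 2 5 0; 0 0 3 4 0")

```text
time_s: 4.82
position: [0.5647, 0.0542, 0.1365]
tcp_rot: [[0.034, 0.001, 0.999], [-0.999, -0.0, 0.034], [0.0, -1.0, 0.001]]
force: [0.7, -0.4, 0.6]
opening: 0.005
```

Run:
```python
from h import *
c=capture("side"); cv2.imwrite("pics/d.png",cv2.resize(c["image"][80:240,170:350],(0,0),fx=3,fy=3))
```

```text
(no output)
```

View pics/d.png

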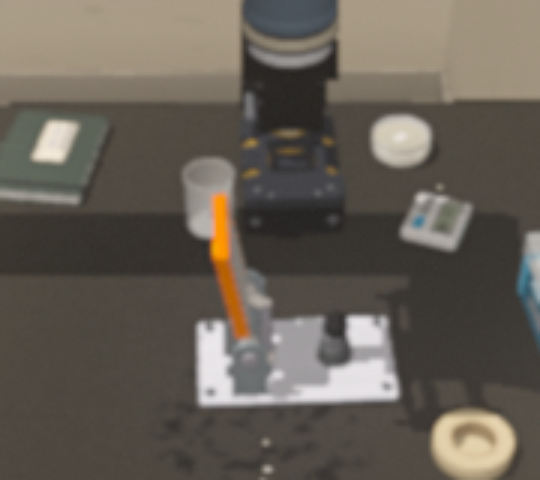

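Run:
```python
from h import *
P,R,s=pose(); print(P.round(4),s["force"],s["joint_positions"].round(1))
for n in ("side","top"):
    c=capture(n); o,r=cam(c)
    X=cloud(c,np.ones((384,512),bool),o,r)
    m=(abs(X[:,0]-.55)<.16)&(abs(X[:,1]-.05)<.16)&(X[:,2]>.085)
    for lo in np.arange(.085,.3,.02):
        Y=X[m&(X[:,2]>=lo)&(X[:,2]<lo+.02)]
        if len(Y): print(n,lo.round(3),len(Y),np.percentile(Y,[2,50,98],axis=0)[:,:2].round(3).tolist())
    if n=="top": cv2.imwrite("pics/e.png",cv2.resize(c["image"][130:260,170:330],(0,0),fx=3,fy=3))
c=capture("wrist"); o,r=cam(c,P,R); cv2.imwrite("pics/e.png",c["image"])
```

```text
[0.5651 0.0542 0.1359] [ 0.32168474 -0.31259226 -0.33678151] [-5.8 30.2 93.8  0.  56.  82.3]
side 0.085 51 [[0.518, 0.011], [0.528, 0.017], [0.531, 0.092]]
side 0.105 53 [[0.514, 0.011], [0.523, 0.016], [0.526, 0.089]]
side 0.125 54 [[0.511, 0.01], [0.521, 0.015], [0.524, 0.089]]
side 0.145 62 [[0.507, 0.01], [0.516, 0.018], [0.558, 0.093]]
side 0.165 136 [[0.503, 0.011], [0.51, 0.044], [0.573, 0.094]]
side 0.225 118 [[0.527, -0.035], [0.564, -0.033], [0.603, 0.134]]
side 0.245 517 [[0.528, -0.04], [0.563, 0.026], [0.603, 0.133]]
side 0.265 660 [[0.533, -0.043], [0.566, -0.02], [0.602, 0.073]]
side 0.285 173 [[0.542, 0.035], [0.565, 0.04], [0.59, 0.076]]
top 0.085 15 [[0.526, 0.043], [0.529, 0.067], [0.53, 0.093]]
top 0.105 15 [[0.521, 0.042], [0.524, 0.06], [0.525, 0.093]]
top 0.125 14 [[0.52, 0.054], [0.52, 0.07], [0.521, 0.087]]
top 0.145 17 [[0.516, 0.041], [0.516, 0.072], [0.519, 0.092]]
top 0.165 51 [[0.505, 0.039], [0.512, 0.054], [0.515, 0.088]]
top 0.225 9 [[0.526, 0.034], [0.528, 0.043], [0.532, 0.119]]
top 0.245 180 [[0.526, -0.02], [0.533, 0.064], [0.54, 0.121]]
top 0.265 610 [[0.529, -0.04], [0.556, -0.022], [0.601, 0.128]]
```

View pics/e.png

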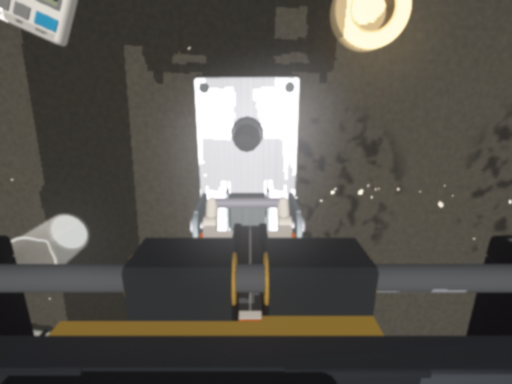

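Run:
```python
from h import *
P,R,s=pose()
def proj(c,o,r,p):
    v=r.T@(p-o); K=np.array(c["mtx"]); u=K@[v[0],-v[1],-v[2]]; return (u[:2]/u[2]).round(), round(-v[2],3)
c=capture("wrist"); o,r=cam(c,P,R); print("cam",o.round(3),r.round(2).tolist())
for dz in (0,.02,.04,.06): 
    u,d=proj(c,o,r,P+[0,0,dz]); print(dz,u,d, c["z_map"][min(383,int(u[1])),int(u[0])])
print(proj(c,o,r,np.array([.51,.0535,.17])))
for px in ((235,250),(280,250),(315,250),(328,200),(280,180),(280,50),(350,250),(300,20)): print(px,c["z_map"][px],at_depth(c,px,o,r).round(3))
c=capture("side"); o,r=cam(c)
for dz in (0,.02,.04,.06): 
    u,d=proj(c,o,r,P+[0,0,dz]); print(dz,u,d, c["z_map"][min(383,int(u[1])),int(u[0])],c["image"][int(u[1]),int(u[0])])
cv2.imwrite("pics/f.png",cv2.resize(c["image"][110:200,220:320],(0,0),fx=7,fy=6))
```

```text
cam [0.644 0.056 0.327] [[0.03, 0.96, 0.29], [-1.0, 0.03, 0.01], [0.0, -0.29, 0.96]]
0 [249. 223.] 0.206 0.30866387
0.02 [249. 236.] 0.186 0.16213545
0.04 [248. 252.] 0.167 0.15138566
0.06 [248. 271.] 0.148 0.08568787
(array([247., 325.]), np.float64(0.189))
(235, 250) 0.1619818 [0.574 0.054 0.178]
(280, 250) 0.08548979 [0.595 0.055 0.252]
(315, 250) 0.18911986 [0.516 0.052 0.168]
(328, 200) 0.07627783 [0.588 0.067 0.263]
(280, 180) 0.078104064 [0.599 0.073 0.258]
(280, 50) 0.085620955 [0.593 0.111 0.252]
(350, 250) 0.06860724 [0.59  0.054 0.272]
(300, 20) 0.10486492 [0.575 0.133 0.237]
0 [265. 165.] 1.101 1.3087107 [49 53 57]
0.02 [265. 160.] 1.087 1.3258438 [43 48 52]
0.04 [265. 153.] 1.073 0.9590593 [36 36 38]
0.06 [265. 147.] 1.059 0.9391369 [51 51 50]
```

View pics/f.png

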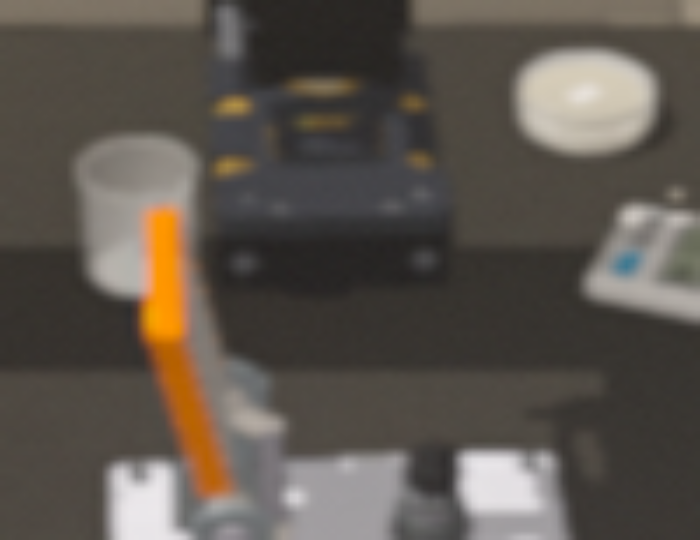

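>>> send_rows(moves="0 0 -30 0 0; 0 0 -30 0 0; 0 0 0 -40 0; 0 0 0 -40 0; 0 0 0 -25 0; 0 0 0 0 0")

```text
time_s: 5.62
position: [0.4513, 0.0516, 0.1963]
tcp_rot: [[0.034, -0.008, 0.999], [-0.999, 0.001, 0.034], [-0.001, -1.0, -0.008]]
force: [-0.5, -0.4, -0.6]
opening: 0.003
```

```bash
cat > tip.py <<'E'
from h import *
import sys
P,R,s=pose(); print(P.round(4),s["opening"],s["force"].round(2))
for n in ("wrist","side","top"):
    c=capture(n); o,r=cam(c,P,R)
    X=cloud(c,np.ones((384,512),bool),o,r)@R-P@R   # tool coords
    m=(abs(X[:,0])<.07)&(abs(X[:,2])<.03)&(X[:,1]>-.06)&(X[:,1]<.03)
    Y=X[m]; print(n,len(Y),np.percentile(Y,[0,2,10,50,90,98,100],axis=0).round(3).tolist() if len(Y) else "")
    cv2.imwrite("pics/%s_%s.png"%(sys.argv[1],n),c["image"])
E
python3 tip.py g
```

```text
[0.4513 0.0516 0.1963] 0.002858950915563864 [-0.53 -0.44 -0.64]
wrist 886 [[-0.009, -0.06, 0.004], [-0.008, -0.059, 0.008], [-0.006, -0.057, 0.01], [0.001, -0.046, 0.011], [0.007, -0.032, 0.012], [0.009, -0.029, 0.012], [0.01, -0.027, 0.013]]
side 33 [[0.008, -0.042, -0.007], [0.008, -0.041, -0.007], [0.008, -0.04, -0.006], [0.009, -0.036, 0.003], [0.012, -0.031, 0.013], [0.013, -0.029, 0.015], [0.013, -0.029, 0.015]]
top 0
```

>>> send_rows(moves="87 0 0 0 0; 87 0 0 0 0; 87 0 0 0 0; 87 0 0 0 0; 87 0 0 0 0; 87 0 0 0 0; 87 0 0 0 0; 87 0 0 0 0")

```text
time_s: 6.43
position: [0.459, 0.0507, 0.1966]
tcp_rot: [[0.034, -0.0, 0.999], [-0.999, 0.0, 0.034], [-0.0, -1.0, -0.0]]
force: [0.7, -0.1, -0.0]
opening: 0.528
```

```bash
python3 tip.py i; python3 -c "
import cv2,numpy as np
a,b=[cv2.imread(f'pics/{k}_wrist.png')[150:384] for k in 'gi'];cv2.imwrite('pics/j.png',np.vstack([a,b]))"
```

```text
[0.459  0.0507 0.1966] 0.5277570427851983 [ 0.69 -0.06 -0.05]
wrist 1484 [[-0.033, -0.06, -0.009], [-0.031, -0.059, -0.005], [-0.029, -0.057, 0.001], [0.023, -0.046, 0.011], [0.03, -0.032, 0.012], [0.032, -0.029, 0.012], [0.034, -0.027, 0.013]]
side 89 [[0.031, -0.059, -0.011], [0.031, -0.059, -0.01], [0.033, -0.057, -0.009], [0.034, -0.043, 0.0], [0.037, -0.033, 0.009], [0.037, -0.03, 0.011], [0.038, -0.03, 0.011]]
top 0
```

View pics/j.png

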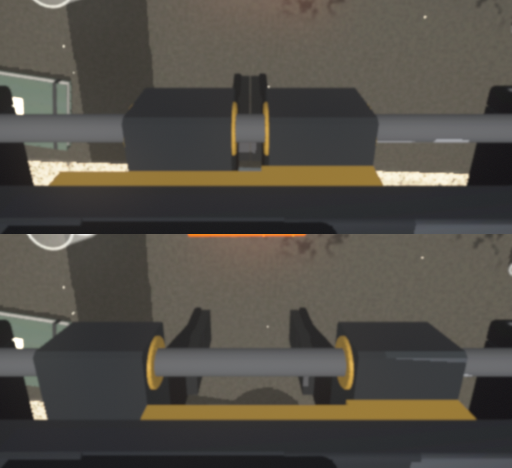

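>>> send_rows(moves="0 0 20 0 0; 0 0 20 0 0; 0 0 20 0 0; 0 0 17 0 0; 0 0 0 0 0; 0 0 0 0 0; 0 0 0 5 0; 0 0 0 5 0; 0 0 0 5 0; 0 0 0 5 0; 0 0 0 5 0; 0 0 0 5 0; 0 0 0 5 0; 0 0 0 5 0; 0 0 0 5 0")

```text
time_s: 7.83
position: [0.501, 0.0525, 0.1193]
tcp_rot: [[0.034, -0.007, 0.999], [-0.999, 0.0, 0.034], [-0.001, -1.0, -0.007]]
force: [-6.2, -0.3, 3.8]
opening: 0.007
```

>>> send_rows(moves="0 0 0 5 0; 0 0 0 5 0; 0 0 0 5 0; 0 0 0 5 0; 0 0 0 5 0; 0 0 1 5 0; 0 0 1 5 0; 0 0 1 5 0; 0 0 2 5 0; 0 0 2 5 0; 0 0 2 5 0")

```text
time_s: 8.75
position: [0.56, 0.054, 0.1104]
tcp_rot: [[0.034, 0.001, 0.999], [-0.999, -0.0, 0.034], [0.0, -1.0, 0.001]]
force: [-2.1, 1.4, -0.9]
opening: 0.005
```

>>> send_rows(moves="0 0 3 4 0; 0 0 3 4 0; 0 0 3 4 0; 0 0 4 4 0; 0 0 3 4 0; 0 0 0 0 0; 0 0 0 0 0; 0 0 0 0 0; 0 0 0 0 0")

```text
time_s: 9.5
position: [0.5788, 0.0547, 0.0948]
tcp_rot: [[0.034, 0.0, 0.999], [-0.999, -0.0, 0.034], [0.0, -1.0, 0.0]]
force: [0.1, -1.0, -0.7]
opening: 0.006
```

```bash
cat > st.py <<'E'
from h import *
P,R,s=pose(); print(s["time_s"],P.round(4),s["force"].round(2))
c=capture("side"); o,r=cam(c); X=cloud(c,np.ones((384,512),bool),o,r)
m=(X[:,0]>.58)&(X[:,0]<.66)&(X[:,1]>-.01)&(X[:,1]<.12)&(X[:,2]>.03)&(X[:,2]<.2)
print("side plate",m.sum(),np.percentile(X[m],[2,25,50,75,98],axis=0).round(3).tolist() if m.any() else "")
c=capture("top"); o,r=cam(c); X=cloud(c,np.ones((384,512),bool),o,r)
m=(X[:,0]>.57)&(X[:,0]<.66)&(X[:,1]>0.0)&(X[:,1]<.11)&(X[:,2]>.03)&(X[:,2]<.1)
if m.sum()>10:
    A=np.c_[X[m]-[.53,.053,0]][:,:2]; k=np.linalg.lstsq(np.c_[A,np.ones(m.sum())],X[m][:,2],rcond=None)[0]; print("top plane",m.sum(),k.round(3),cv2.minAreaRect(X[m][:,:2].astype(np.float32)))
E
python3 st.py
```

```text
9.5 [0.5788 0.0547 0.0948] [ 0.06 -0.99 -0.71]
side plate 585 [[0.582, 0.016, 0.062], [0.596, 0.031, 0.067], [0.613, 0.055, 0.068], [0.629, 0.078, 0.069], [0.643, 0.098, 0.074]]
```

>>> send_rows(moves="0 0 0 20 0; 0 0 0 20 0; 0 0 14 0 0; 0 0 14 0 0; 0 0 10 0 0; 0 0 4 0 0; 0 0 0 0 0; 0 0 0 0 0; 0 0 0 0 0")

```text
time_s: 10.35
position: [0.6194, 0.056, 0.0533]
tcp_rot: [[0.034, 0.001, 0.999], [-0.999, -0.0, 0.034], [0.0, -1.0, 0.001]]
force: [0.1, -0.2, 0.2]
opening: 0.005
```

>>> send_rows(moves="0 0 2 0 0; 0 0 2 0 0; 0 0 2 0 0; 0 0 1 0 0; 0 0 1 0 0; 0 0 0 0 0; 0 0 0 0 0")

```text
time_s: 10.93
position: [0.6188, 0.0561, 0.0446]
tcp_rot: [[0.034, -0.0, 0.999], [-0.999, 0.0, 0.034], [-0.0, -1.0, -0.0]]
force: [0.5, -0.2, 0.1]
opening: 0.005
```

>>> send_rows(moves="0 0 1 0 0; 0 0 1 0 0; 0 0 1 0 0; 0 0 0.5 0 0; 0 0 0 0 0; 0 0 0 0 0")

```text
time_s: 11.43
position: [0.6188, 0.0561, 0.0411]
tcp_rot: [[0.034, -0.0, 0.999], [-0.999, 0.0, 0.034], [-0.0, -1.0, -0.0]]
force: [-0.5, -0.9, -0.7]
opening: 0.006
```

>>> send_rows(moves="0 0 1 0 0; 0 0 0.5 0 0; 0 0 0.5 0 0; 0 0 0 0 0; 0 0 0 0 0")

```text
time_s: 11.85
position: [0.6189, 0.0561, 0.0395]
tcp_rot: [[0.034, 0.0, 0.999], [-0.999, -0.0, 0.034], [0.0, -1.0, 0.0]]
force: [-0.8, 0.1, 3.3]
opening: 0.002
```

>>> send_rows(moves="0 0 0.5 0 0; 0 0 0.5 0 0; 0 0 0 0 0; 0 0 0 0 0")

```text
time_s: 12.18
position: [0.619, 0.0561, 0.0387]
tcp_rot: [[0.034, 0.0, 0.999], [-0.999, -0.0, 0.034], [0.0, -1.0, 0.0]]
force: [-0.8, 0.3, 5.3]
opening: 0.008
```

>>> send_rows(moves="0 0 0.5 0 0; 0 0 0.5 0 0; 0 0 0 0 0; 0 0 0 0 0")

```text
time_s: 12.52
position: [0.6191, 0.0561, 0.0377]
tcp_rot: [[0.034, 0.001, 0.999], [-0.999, -0.0, 0.034], [0.0, -1.0, 0.001]]
force: [-1.6, 0.2, 6.5]
opening: 0.003
```

>>> send_rows(moves="0 0 0.5 0 0; 0 0 0.5 0 0; 0 0 0.5 0 0; 0 0 0 0 0; 0 0 0 0 0")

```text
time_s: 12.93
position: [0.6192, 0.0561, 0.0364]
tcp_rot: [[0.034, 0.001, 0.999], [-0.999, -0.0, 0.034], [0.0, -1.0, 0.001]]
force: [-2.0, -0.4, 7.8]
opening: 0.005
```

>>> send_rows(moves="0 0 0.5 0 0; 0 0 0.5 0 0; 0 0 0 0 0; 0 0 0 0 0")

```text
time_s: 13.27
position: [0.6192, 0.0561, 0.0356]
tcp_rot: [[0.034, 0.001, 0.999], [-0.999, -0.0, 0.034], [0.0, -1.0, 0.001]]
force: [-2.1, -0.4, 6.1]
opening: 0.007
```

>>> send_rows(moves="0 0 0.5 0 0; 0 0 0.5 0 0; 0 0 0 0 0; 0 0 0 0 0")

```text
time_s: 13.6
position: [0.6192, 0.0561, 0.0348]
tcp_rot: [[0.034, 0.001, 0.999], [-0.999, -0.0, 0.034], [0.0, -1.0, 0.001]]
force: [-2.1, 0.3, 8.7]
opening: 0.008
```

>>> send_rows(moves="0 0 0.5 0 0; 0 0 0.5 0 0; 0 0 0 0 0; 0 0 0 0 0")

```text
time_s: 13.93
position: [0.6193, 0.0561, 0.0341]
tcp_rot: [[0.034, 0.001, 0.999], [-0.999, -0.0, 0.034], [0.0, -1.0, 0.001]]
force: [-2.5, 0.9, 9.8]
opening: 0.005
```

>>> send_rows(moves="0 0 0.5 0 0; 0 0 0 0 0; 0 0 0 0 0")

```text
time_s: 14.18
position: [0.6193, 0.0561, 0.0341]
tcp_rot: [[0.034, 0.001, 0.999], [-0.999, -0.0, 0.034], [0.0, -1.0, 0.001]]
force: [-2.9, 0.4, 12.5]
opening: 0.004
```

>>> send_rows(moves="0 0 0.5 0 0; 0 0 0 0 0; 0 0 0 0 0")

```text
time_s: 14.43
position: [0.6193, 0.0561, 0.034]
tcp_rot: [[0.034, 0.001, 0.999], [-0.999, -0.0, 0.034], [0.0, -1.0, 0.001]]
force: [-3.7, -0.1, 15.2]
opening: 0.001
```

>>> send_rows(moves="0 0 0.3 0 0; 0 0 0 0 0; 0 0 0 0 0; 0 0 0 0 0; 0 0 0 0 0; 0 0 0 0 0")

```text
time_s: 14.93
position: [0.6193, 0.0561, 0.034]
tcp_rot: [[0.034, 0.001, 0.999], [-0.999, -0.0, 0.034], [0.0, -1.0, 0.001]]
force: [-3.7, -1.1, 16.6]
opening: 0.007
```

>>> send_rows(moves="0 0 0 0 0; 0 0 0 0 0; 0 0 0 0 0; 0 0 0 0 0; 0 0 0 0 0")

```text
time_s: 15.35
position: [0.6193, 0.0561, 0.034]
tcp_rot: [[0.034, 0.001, 0.999], [-0.999, -0.0, 0.034], [0.0, -1.0, 0.001]]
force: [-4.5, 0.2, 16.1]
opening: 0.002
```

>>> send_rows(moves="0 0 -10 0 0; 0 0 -35 0 0; 0 0 -40 0 0; 0 0 -40 0 0; 60 39.3 0 -1 0; 60 39.3 0 -1 0; 60 39.3 0 -1 0; 60 39.3 0 -1 0; 60 39.3 0 -1 0; 60 39.3 0 -1 0; 60 39.3 0 -1 0; 60 39.3 0 -1 0; 60 0 0 0 0; 60 0 0 0 0; 60 0 0 0 0; 60 0 0 0 0")

```text
time_s: 16.68
position: [0.6212, -0.2568, 0.1559]
tcp_rot: [[0.035, -0.001, 0.999], [-0.999, 0.001, 0.035], [-0.001, -1.0, -0.001]]
force: [0.5, -0.4, -0.2]
opening: 0.684
```

```bash
cat > dr.py <<'E'
from h import *
P,R,s=pose(); print(s["time_s"],P.round(4),s["opening"],s["force"].round(1))
for n in("wrist","top","side"):
    c=capture(n); o,r=cam(c,P,R); im=c["image"].copy()
    for q in mark_of(c,"dropper_mid")[:2]: print(n,"mark",round(q["p"],2),np.round(q["pixel"]),at_z(c,q["pixel"],o,r,.028).round(4)); cv2.circle(im,(int(q["pixel"][1]),int(q["pixel"][0])),4,(0,0,255),1)
    for q in masks_of(c,"dropper_mid")[:1]:
        X=cloud(c,q["region"],o,r); X=X[X[:,2]>.004]
        print("mask",round(q["p"],2),q["bbox"],len(X))
        for lo,hi in((.01,.05),(.06,.085),(.085,.1)):
            Y=X[(X[:,2]>lo)&(X[:,2]<hi)]
            if len(Y)>3: print(lo,len(Y),np.percentile(Y,[3,50,97],axis=0).round(3).tolist(),"circ",cv2.minEnclosingCircle(Y[:,:2].astype(np.float32)))
    if n=="wrist": cv2.imwrite("pics/k.png",im)
E
python3 dr.py
```

```text
16.6833 [ 0.6212 -0.2568  0.1559] 0.6835065086717 [ 0.5 -0.4 -0.2]
wrist mark 0.82 [173. 249.] [ 0.6249 -0.2568  0.028 ]
top mark 0.49 [166. 355.] [ 0.6298 -0.2623  0.028 ]
mask 0.58 [349.1, 164.9, 354.7, 176.0] 38
0.01 33 [[0.61, -0.254, 0.013], [0.617, -0.248, 0.033], [0.626, -0.244, 0.045]] circ ((0.6184164881706238, -0.24945679306983948), 0.010025783441960812)
side mark 0.85 [293. 294.] [ 0.625  -0.2561  0.028 ]
side mark 0.23 [314. 214.] [ 0.4503 -0.3082  0.028 ]
mask 0.51 [284.7, 276.9, 298.9, 306.4] 322
0.01 176 [[0.61, -0.276, 0.011], [0.623, -0.271, 0.034], [0.638, -0.258, 0.048]] circ ((0.623818576335907, -0.26229867339134216), 0.0161330197006464)
0.06 58 [[0.614, -0.267, 0.06], [0.622, -0.264, 0.068], [0.631, -0.256, 0.084]] circ ((0.6227969527244568, -0.26092368364334106), 0.0110428212210536)
0.085 33 [[0.616, -0.265, 0.086], [0.622, -0.262, 0.091], [0.626, -0.256, 0.094]] circ ((0.6207867860794067, -0.26155245304107666), 0.006267038639634848)
```

View pics/k.png

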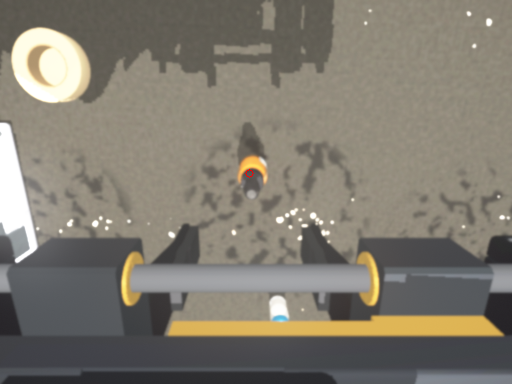

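>>> send_rows(moves="60 1.5 30 2 0; 60 0 30 0 0; 60 0 30 0 0; 60 0 25 0 0; 60 0 15 0 0; 60 0 10 0 0; 60 0 5 0 0; 60 0 3 0 0; 60 0 3 0 0; 60 0 2 0 0; 60 0 0 0 0; 60 0 0 0 0")

```text
time_s: 18.13
position: [0.624, -0.2601, 0.0042]
tcp_rot: [[0.034, 0.001, 0.999], [-0.999, -0.001, 0.034], [0.001, -1.0, 0.001]]
force: [0.0, -0.4, -0.1]
opening: 0.693
```

Run:
```python
from h import *
P,R,s=pose(); print(P.round(4),s["force"].round(1))
c=capture("wrist"); cv2.imwrite("pics/l.png",c["image"]); o,r=cam(c,P,R)
X=cloud(c,np.ones((384,512),bool),o,r)
m=(abs(X[:,0]-.623)<.016)&(abs(X[:,1]+.258)<.018)&(X[:,2]>.01)&(X[:,2]<.1); print(np.percentile(X[m],[2,50,98],axis=0).round(3).tolist())
```

```text
[ 0.624  -0.2601  0.0042] [ 0.  -0.4 -0.1]
[[0.62, -0.274, 0.017], [0.631, -0.259, 0.055], [0.639, -0.246, 0.093]]
```

View pics/l.png

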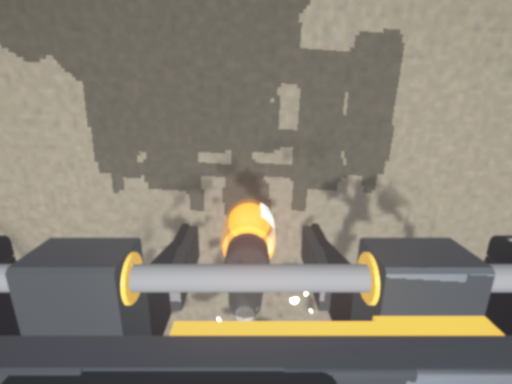

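>>> send_rows(moves="20 0 0 0 0; 20 0 0 0 0; 20 0 0 0 0; 20 0 0 0 0; 20 0 0 0 0; 20 0 0 0 0; 20 0 0 0 0; 20 0 0 0 0; 20 0 0 0 0; 20 0 -2 0 0; 20 0 -10 0 0; 20 0 -20 0 0")

```text
time_s: 19.18
position: [0.6214, -0.2587, 0.0335]
tcp_rot: [[0.034, -0.005, 0.999], [-0.999, 0.003, 0.034], [-0.003, -1.0, -0.005]]
force: [-0.6, -0.2, -0.2]
opening: 0.344
```

>>> send_rows(moves="20 0 -30 0 0; 20 0 -30 0 0; 20 0 -24 0 0; 20 0 0 0 0; 20 0 0 0 0; 20 0 0 0 0")

```text
time_s: 19.68
position: [0.6229, -0.2595, 0.1192]
tcp_rot: [[0.034, -0.001, 0.999], [-0.999, 0.0, 0.034], [-0.001, -1.0, -0.001]]
force: [-0.0, -0.6, -0.9]
opening: 0.339
```

Run:
```python
from h import *
P,R,s=pose(); print(s["time_s"],P.round(4),s["opening"],s["force"].round(1))
for n in("top","side"):
    c=capture(n); o,r=cam(c,P,R)
    q=mark_of(c,"step_mid")[:1]; print(n,"mid",[(round(a["p"],2),at_z(c,a["pixel"],o,r,.063).round(4)) for a in q])
    q=mark_of(c,"hinge")[:1]; print(n,"hinge",[(round(a["p"],2),at_z(c,a["pixel"],o,r,.06).round(4)) for a in q])
    X=cloud(c,np.ones((384,512),bool),o,r); m=(X[:,0]>.55)&(X[:,0]<.67)&(X[:,1]>-.02)&(X[:,1]<.13)&(X[:,2]>.045)&(X[:,2]<.1); Y=X[m]
    # mask plate by height and orange hue too
    print(len(Y),np.percentile(Y,[1,50,99],axis=0).round(4).tolist(),cv2.minAreaRect(Y[:,:2].astype(np.float32)))
    g=(abs(Y[:,1]-.055)<.03)&(Y[:,0]>.565)&(Y[:,0]<.635); A=np.c_[Y[g][:,0]-.595,Y[g][:,1]-.055,np.ones(g.sum())]; print("plane",np.linalg.lstsq(A,Y[g][:,2],rcond=None)[0].round(4))
    h=cv2.cvtColor(c["image"],cv2.COLOR_BGR2HSV); om=(h[...,0]<18)&(h[...,0]>5)&(h[...,1]>180)&(h[...,2]>120); Z=cloud(c,om,o,r); Z=Z[(abs(Z[:,0]-.6)<.08)&(abs(Z[:,1]-.055)<.08)&(Z[:,2]>.04)]; print("orange",len(Z),cv2.minAreaRect(Z[:,:2].astype(np.float32)) if len(Z)>4 else "")
    if n=="side": cv2.imwrite("pics/m.png",cv2.resize(c["image"][120:330,200:350],(0,0),fx=2.8,fy=2.8))
```

```text
19.6833 [ 0.6229 -0.2595  0.1192] 0.33938342478503425 [-0.  -0.6 -0.9]
top mid [(0.81, array([0.5831, 0.047 , 0.063 ]))]
top hinge [(0.95, array([0.5329, 0.0492, 0.06  ]))]
920 [[0.5511, 0.0163, 0.0577], [0.6017, 0.0605, 0.0624], [0.6436, 0.0991, 0.0684]] ((0.5980620980262756, 0.05730593949556351), (0.09435324370861053, 0.08414257317781448), 2.318671464920044)
plane [-0.0222 -0.0081  0.0622]
orange 0 
side mid [(0.95, array([0.6026, 0.0462, 0.063 ]))]
side hinge [(0.84, array([0.5324, 0.0618, 0.06  ]))]
467 [[0.5517, 0.0131, 0.0585], [0.5769, 0.0576, 0.0642], [0.6118, 0.0981, 0.0695]] ((0.583320140838623, 0.056887295097112656), (0.08872724324464798, 0.062848761677742), 89.58439636230469)
plane [-0.0144 -0.0016  0.0638]
orange 34 ((0.5729662775993347, 0.056842830032110214), (0.03946307301521301, 0.08848810940980911), 1.4299646615982056)
```

View pics/m.png

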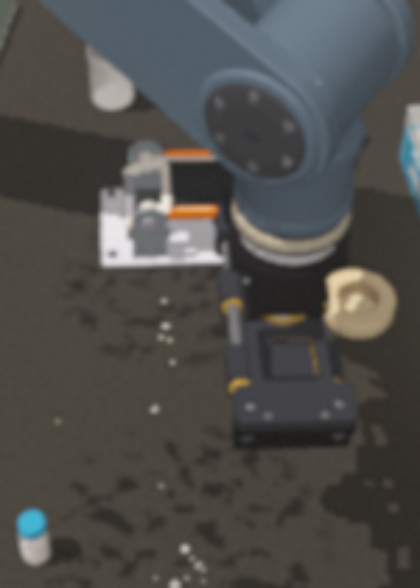

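>>> send_rows(moves="20 -10 0 0 0; 20 -25 0 -1.7 0; 20 -32 0 -1.7 0; 20 -32 0 -1.7 0; 20 -32 0 -1.7 0; 20 -32 0 -1.7 0; 20 -32 0 -1.7 0; 20 -32 0 -1.7 0; 20 -32 0 -1.7 0; 20 -30 0 -1.7 0; 20 -20 0 -1.7 0; 20 -8 0 0 0; 20 0 0 0 0; 20 0 0 0 0; 20 0 0 0 0")

```text
time_s: 21.23
position: [0.5962, 0.0552, 0.1193]
tcp_rot: [[0.033, 0.0, 0.999], [-0.999, -0.001, 0.033], [0.001, -1.0, 0.0]]
force: [-1.1, -0.9, -0.4]
opening: 0.341
```

Run:
```python
from h import *
P,R,s=pose(); print(s["time_s"],P.round(4),s["opening"],s["force"].round(1))
c=capture("wrist"); o,r=cam(c,P,R); cv2.imwrite("pics/n.png",c["image"])
for t,z in(("step_mid",.0625),("hinge",.06),("dropper_mid",P[2]+.024)): print(t,[(round(a["p"],2),at_z(c,a["pixel"],o,r,z).round(4)) for a in mark_of(c,t)[:1]])
X=cloud(c,np.ones((384,512),bool),o,r); Y=X[(X[:,0]>.55)&(X[:,0]<.67)&(X[:,1]>-.02)&(X[:,1]<.13)&(X[:,2]>.05)&(X[:,2]<.08)]
print(len(Y),np.percentile(Y,[1,50,99],axis=0).round(4).tolist(),cv2.minAreaRect(Y[:,:2].astype(np.float32)))
```

```text
21.2333 [0.5962 0.0552 0.1193] 0.34148988177396283 [-1.1 -0.9 -0.4]
step_mid [(0.91, array([0.5951, 0.0566, 0.0625]))]
hinge []
dropper_mid [(0.73, array([0.5968, 0.0571, 0.1433]))]
7797 [[0.5674, 0.0171, 0.0601], [0.6147, 0.0604, 0.0625], [0.6459, 0.0994, 0.0677]] ((0.6009039878845215, 0.05810051038861275), (0.0893709659576416, 0.0842437744140625), 2.448232650756836)
```

View pics/n.png

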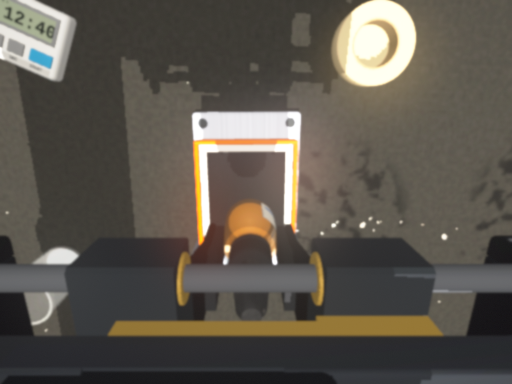

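>>> send_rows(moves="20 -1.5 5 -1 0; 20 0 12 0 0; 20 0 12 0 0; 20 0 10 0 0; 20 0 5 0 0; 20 0 3 0 0; 20 0 1 0 0; 20 0 0 0 0; 20 0 0 0 0; 20 0 0 0 0")

```text
time_s: 22.27
position: [0.5953, 0.0578, 0.0719]
tcp_rot: [[0.034, 0.001, 0.999], [-0.999, -0.0, 0.034], [0.0, -1.0, 0.001]]
force: [0.1, 0.8, -0.8]
opening: 0.344
```

>>> send_rows(moves="20 0 1 0 0; 20 0 1 0 0; 20 0 0 0 0; 20 0 0 0 0")

```text
time_s: 22.6
position: [0.5948, 0.0579, 0.0694]
tcp_rot: [[0.034, 0.0, 0.999], [-0.999, 0.0, 0.034], [-0.0, -1.0, 0.0]]
force: [0.4, 1.3, -0.8]
opening: 0.341
```

>>> send_rows(moves="20 0 0.7 0 0; 20 0 0.7 0 0; 20 0 0 0 0; 20 0 0 0 0")

```text
time_s: 22.93
position: [0.5947, 0.0579, 0.0678]
tcp_rot: [[0.034, -0.0, 0.999], [-0.999, 0.0, 0.034], [-0.0, -1.0, -0.0]]
force: [-0.1, -0.9, 0.0]
opening: 0.342
```

>>> send_rows(moves="20 0 0.5 0 0; 20 0 0.5 0 0; 20 0 0 0 0; 20 0 0 0 0")

```text
time_s: 23.27
position: [0.5948, 0.0579, 0.0669]
tcp_rot: [[0.034, -0.0, 0.999], [-0.999, 0.0, 0.034], [-0.0, -1.0, -0.0]]
force: [-0.2, 0.1, -0.8]
opening: 0.34
```

>>> send_rows(moves="20 0 0.5 0 0; 20 0 0.5 0 0; 20 0 0 0 0; 20 0 0 0 0")

```text
time_s: 23.6
position: [0.5948, 0.0579, 0.0659]
tcp_rot: [[0.034, 0.0, 0.999], [-0.999, 0.0, 0.034], [-0.0, -1.0, 0.0]]
force: [0.4, -0.3, -0.6]
opening: 0.34
```

>>> send_rows(moves="20 0 0.5 0 0; 20 0 0 0 0; 20 0 0 0 0")

```text
time_s: 23.85
position: [0.5951, 0.0579, 0.0657]
tcp_rot: [[0.034, 0.001, 0.999], [-0.999, -0.0, 0.034], [0.0, -1.0, 0.001]]
force: [0.1, 0.6, 1.1]
opening: 0.341
```

>>> send_rows(moves="60 0 0 0 0; 60 0 0 0 0; 60 0 0 0 0; 60 0 0 0 0; 60 0 0 0 0; 60 0 0 0 0; 60 0 0 0 0; 60 0 -3 0 0; 60 0 -10 0 0; 60 0 -25 0 0; 60 0 -35 0 0; 60 0 -35 0 0; 60 0 -30 0 0; 60 0 0 0 0; 60 0 0 -30 0; 60 0 0 -40 0; 60 0 0 -40 0; 60 0 0 0 0; 60 0 0 0 0")

```text
time_s: 25.43
position: [0.4814, 0.0546, 0.2035]
tcp_rot: [[0.034, -0.003, 0.999], [-0.999, 0.0, 0.034], [-0.0, -1.0, -0.003]]
force: [1.1, -1.0, 0.2]
opening: 0.689
```

Run:
```python
from h import *
P,R,s=pose(); print(s["time_s"],P.round(4),s["opening"],s["force"].round(1))
c=capture("side"); o,r=cam(c,P,R); cv2.imwrite("pics/p.png",cv2.resize(c["image"][110:330,200:350],(0,0),fx=2.7,fy=2.7))
for t in ("vial_mid","beaker_mid","dropper_mid","step_mid"):
    z=dict(vial_mid=.024,beaker_mid=.034,dropper_mid=.0905,step_mid=.0625)[t]
    print(t,[(round(a["p"],2),at_z(c,a["pixel"],o,r,z).round(4)) for a in mark_of(c,t)[:1]])
X=cloud(c,np.ones((384,512),bool),o,r); m=(abs(X[:,0]-.595)<.03)&(abs(X[:,1]-.057)<.03)&(X[:,2]<.17)
for lo,hi in((.075,.11),(.125,.15),(.15,.165)):
    Y=X[m&(X[:,2]>lo)&(X[:,2]<hi)]; print(lo,len(Y),np.percentile(Y,[3,50,97],axis=0).round(3).tolist() if len(Y) else"")
```

```text
25.4333 [0.4814 0.0546 0.2035] 0.689128354090038 [ 1.1 -1.   0.2]
vial_mid [(0.69, array([ 0.4431, -0.3003,  0.024 ]))]
beaker_mid [(0.52, array([0.5017, 0.2629, 0.034 ]))]
dropper_mid [(0.7, array([0.5999, 0.0631, 0.0905]))]
step_mid [(0.73, array([0.5903, 0.064 , 0.0625]))]
0.075 139 [[0.581, 0.041, 0.077], [0.596, 0.047, 0.094], [0.61, 0.061, 0.109]]
0.125 37 [[0.59, 0.051, 0.127], [0.596, 0.055, 0.14], [0.603, 0.06, 0.15]]
0.15 16 [[0.59, 0.053, 0.15], [0.595, 0.057, 0.154], [0.6, 0.062, 0.157]]
```

View pics/p.png

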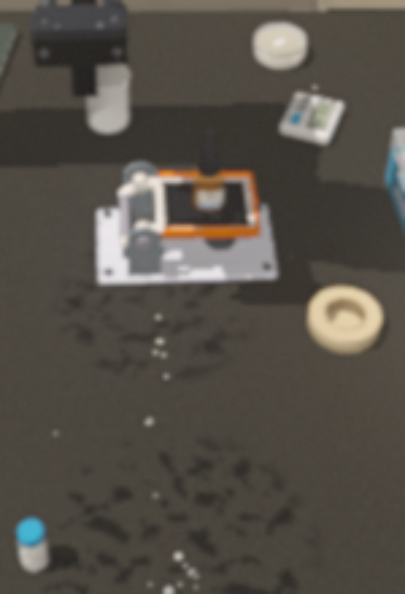

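```bash
python3 -c "
from rig import *
print(hand_in())"
```

```text
the job is handed in; nothing more can be done
None
```

The job is handed in, at about 25 s of the 64 s allowed, and no verdict was given. By my last checks everything asked for was met.

- **Folding:** The first push missed. The fingers really end about 27 mm short of the stated TCP, so they passed over the plate's top without touching it. I measured the offset with the cameras, pushed again lower, and the plate snapped down. Contact forces stayed small, with a reading of about 7 N.
- **Pressing:** The buffer slid about 5 to 6 mm at 6 to 9 N. The force then rose sharply with no further movement, so I took that as home. I held about 16.5 N, or about 17 N including the sideways part, for roughly 0.9 s.
- **Bottle:** I gripped it high on the glass so the bulb cleared the gripper body. I set it down until contact was felt, let go and backed the arm clear.
- **Final picture:** The bottle stands upright at about (0.596, 0.057), against a plate middle of about (0.595, 0.057). Its top is at 0.157 m, which fits a plate face at about 0.063 m.
- **Bystanders:** The vial and beaker stand upright. The vial's mark moved about 5 mm between pictures. The beaker's y reading differed by about 18 mm in the side view (0.281 m before, 0.263 m after). The first top view gave 0.268 m and the robot never went near it, so I put this down to network error.
- **Disagreement:** The networks' side-view marks for the plate middle and the bottle were about 7 mm off the depth readings. I trusted the depth readings.

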